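Re-arm the hob's gas safety box and hold its key switch on

TASK

Re-arm the hob's gas safety box: first press its spring plunger all the way down to its stop and let it come up. Then take the key from its rest, push it into the key switch on the same box until it is fully home (ease it past the stiff pins), and only then turn it a quarter turn clockwise, seen from above, to the stop. The switch springs back by itself, so finish with the gripper still holding the key fully in and fully turned; do not let go, and leave the jars and the cup alone.

Things in the scene. Friction and masses are not known exactly. Their poses are not given: they have to be found in the camera images.
- gas_box: Low metal-topped control box fixed to the counter right of the hob, 104 x 164 mm (x by y), 50 mm high. Origin: centre of its underside. z up; +y is its long direction, to the key switch, -y to the plunger. Two sticky spring pins reach 3.3 mm into the keyway; the key's tapered tip pushes them aside with about 5 to 15 N downward; small rocking along the slot helps.
- plunger (a joint): Spring plunger of the box (m): 0 = up, 0.010 = pressed down to its stop. Needs about 2.4 N to start and 5.4 N at the stop; springs up when let go.
- plunger_top (a point): Centre of the top of the plunger's round steel head (30 mm across, 9 mm thick); with the plunger up it is 80 mm above the counter (30 mm above the box), over the point (0, -42 mm) of the box. Moves with the plunger.
- keyway (a point): Centre of the mouth of the keyway in the round key switch, 54 mm above the counter (4 mm above the box's top), over the point (0, +42 mm) of the box; fixed to the box, with its axes. With the switch at 0 the slot is 14 mm long along y, 7 mm wide along x, over 30 mm deep, straight down; the pins stand in from its short ends, 10 and 18 mm below the mouth.
- switch_core (a joint): Turn of the key switch (rad): 0 = at rest, slot along the box's y; grows clockwise seen from above to its stop at 1.57. A spring drives it back (0.05 N m at 0, 0.13 N m at the stop). The key has play in the slot: the core lags it by up to about 0.25 rad, so turn the hand on past a quarter until the core is at its stop.
- key: Loose key, about 40 g, 68 mm tall, upright in its rest. Origin: blade tip; z up to the bow. Blade 26 mm long, 12 mm wide (its y), 5.5 mm thick (its x), tapered over the last 5 mm. Then a steel shoulder 20 x 9 mm from z = 26 to 34 mm, which sits on the keyway's mouth when fully home, and a flat black bow 30 mm wide (y), 10 mm thick (x), to z = 68 mm. Fits either way round (half turn).
- key_grip (a point): Point in the middle of the key's bow, 53 mm above the blade's tip; pinch here across the 10 mm thickness (key's x), from above.
- key_rest: Fixed grey block, 52 x 60 mm, 36 mm high, with an upright slot in its top in which the key stands (the key's shoulder rests on the top, blade inside); on the left or the right of the box. Origin: centre of its underside; slot along its y, key drawn straight up.
- spice_a: Spice jar, 44 mm across, 96 mm high, beside the box; leave alone. Origin: centre of its underside.
- salt_jar: White canister with a lid, 87 mm across, 110 mm high, behind on the left; leave alone. Origin: centre of its underside.
- cup_small: Small cup, 65 mm across, 50 mm high, behind on the right; leave alone. Origin: centre of its underside.
Mind the look-alikes: they are no part of the job. Of the things that look like the key, the larger one is meant.

How it is judged:
By the outcome, as a careful person would: the job done as asked, in the order asked, and still so for the second after the job is handed in, while the arm keeps its last pose, push and grip.
It also fails if it takes over 67 s, if anything falls off the work surface, if the arm or the gripper's body presses on something with over 40 N, if the wrist force passes 120 N, or if a joint passes its speed limit or range.

ROBOT

A 6-joint arm with a two-finger parallel gripper is mounted at the origin on a cart in front of the work surface, level with it; the furniture and walls round the work are solid. World frame = base frame: x ahead of the robot, y to its left, z up, the work surface at z = 0. Lengths are in m, angles in rad, forces in N, time in s.
With the tool pointing down it reaches from about 0.35 to 0.975 m from the base axis. Payload 17.4 kg.
Tool frame: the origin (TCP) lies on the centre line of the jaws, within the pads' length; the fingertips stand ahead of it and the grasp point (between the pads) lies 3 mm ahead of it (env.tip_extent is the z of the fingertips in the tool frame, in m); z points along the fingers, y is the line along which they close (so a half turn about z gives the same grasp; the last joint's range is limited). The gripper opens to 85 mm and grips with 20 to 120 N. Pads are 22 mm wide; open, the fingers measure 114 mm over their backs; the gripper's body (76 mm by 85 mm) begins 54 mm behind the grasp point. The pads swing forward as they close: fully open they stand 13 mm farther back than shut.
Start: joints at [-1.14, 0.116, 1.442, -0, 1.584, -0.038], TCP at [0.305, -0.602, 0.253] pointing down, gripper open.
Joint ranges: [-2.83, 2.83], [-0.83, 2.19], [0.07, 2.5], [-1.14, 4.28], [0.01, 3], [-2.97, 2.97]. Speed limits (rad/s): [1.89, 1.89, 2.22, 3.14, 3.14, 3.14].

INTERFACE

Orientations are given as a unit quaternion [x, y, z, w].
In Python, from plant import env gives the robot as it stands.
- The arm moves only by the tool send_rows, never from a script. Its argument "plan" is a list of rows, each a list of 3 entries, a list of its own where there are three numbers: the shift along the tool's x, y, z in units of 40 mm (1.0 is 40 mm), then the turn about the tool's z in units of 6 degrees (1.0 is 6 degrees), then the opening, from -1 (shut) to 1 (fully open). In form: [[[x, y, z], turn, grip], ...]. A call has 1 to 8 rows; each row shifts and turns the commanded pose from where the row before left it, along the tool's axes as they then stand; what a row does not reach is not made up. A row lasts 1/10 s, in which the tool goes at most 50 mm and 8.59 degrees, less where a joint would pass 70% of its speed; a pose out of reach is approached as far as the arm can. A call is refused whole if a number of a shift passes 1 or a number of a turn 1, either way. A call with a gripper value outside its range is refused whole. The fingers move at their own pace and stop on an object; "force" is the grip in N (left out, the last holds). Time passes only in rows, so rows that do not move let the fingers close. It gives the time, the measured TCP pose, the force, the opening and the grip force at its end, in the units of the state.
- env.get_state(): the state, without advancing time (a new reading comes with each control period).
- env.capture(name): name is "side" or "top" or "wrist"; returns a dict with "color" (384x512x3 uint8, blue, green, red), "mtx" (3x3 intrinsics, pixels), "T" (4x4, takes a point from camera to world coordinates). Camera axes: x right, y down, z forward; pixel columns grow to the right and rows downward; lengths in m; the calibration is good to about 2 mm. A picture is of the moment at which its call begins. There is no depth.
- env.finish_job(): hands the job in; it is judged then, once.
The state is a dict: "time": time; "joints": joint angles; "joint_velocities": joint speeds; "joint_efforts": joint torques, N m; "tool_pos": TCP position; "eef_rot": TCP orientation; "wrist_force": force on the tool from outside, world axes, zero at the start; "ft_torque": the same for the moment, N m; "opening": opening from 0.0 (shut) to 1.0 (fully open); "grasp_force": force on a finger pad.
Only numpy, scipy, OpenCV 4.12 (cv2) and the standard library are available. Lean on these libraries where they do the work, as an engineer would, in place of code of your own. Each camera call takes 0.05 s, during which the arm holds its last target. There are 200 camera calls.

## Working session

There is one attempt and no reset: what is moved stays moved. The work goes in short steps, Python scripts to look and compute and a tool call to move; the robot and the scene stay as the last step left them, time stands still between calls to the robot, and variables do not carry over. Pictures are saved under pics/ and viewed, at most 10 in all, crops included, and the job is handed in when it is done.

Besides the shell and the picture viewer there is one more tool, called after ">>>" as name(argument=value, ...), one argument or row to a line, values as JSON. send_rows: Moves the arm, as the interface text tells. Its arguments: {"type":"object","properties":{"plan":{"type":"array","items":{"type":"array"}},"force":{"type":"number"}},"required":["plan"]}

```bash
mkdir -p pics; ls
python3 - <<'E'
from plant import env
import cv2,numpy as np
s=env.get_state();print(s);print(env.tip_extent)
for n in ["top","side"]:
    c=env.capture(n);cv2.imwrite(f"pics/{n}0.png",c["color"]);np.savez(f"pics/{n}0.npz",mtx=c["mtx"],T=c["T"]);print(n,c["mtx"].tolist(),c["T"].round(4).tolist())
E
```

```text
pics
{'time': 0.0, 'joints': array([-1.13977847e+00,  1.16463551e-01,  1.44225654e+00,  5.03393990e-06,
        1.58402000e+00, -3.78053538e-02]), 'joint_velocities': array([-0.00081379, -0.00010826,  0.00068048,  0.00082592, -0.00135598,
        0.00020721]), 'joint_efforts': array([-7.44939134e-04, -7.31985855e+01, -6.32489347e+01, -5.98300699e-05,
        6.35681703e-03,  1.22528905e-05]), 'tool_pos': array([ 0.30490874, -0.60201836,  0.25258271]), 'eef_rot': array([ 9.72651009e-01,  2.32270714e-01, -1.09603420e-04, -5.63159206e-04]), 'wrist_force': array([-0.7537226 ,  0.38754182, -0.36128794]), 'ft_torque': array([0.02042213, 0.01940862, 0.00626552]), 'grasp_force': 0.0, 'opening': 1.000815194636555}
0.022
top [[422.2652629411604, 0.0, 255.93361855435614], [0.0, 422.2652629411604, 186.85658878380335], [0.0, 0.0, 1.0]] [[-0.0149, -0.9986, 0.0503, 0.5584], [-0.9998, 0.0154, 0.0094, -0.2369], [-0.0102, -0.0502, -0.9987, 1.045], [0.0, 0.0, 0.0, 1.0]]
side [[364.6875252515272, 0.0, 252.23369728812426], [0.0, 364.6875252515272, 194.06568684512484], [0.0, 0.0, 1.0]] [[0.9971, 0.0483, -0.058, 0.6714], [0.0726, -0.4049, 0.9115, -1.0348], [0.0206, -0.9131, -0.4072, 0.4249], [0.0, 0.0, 0.0, 1.0]]
```

View pics/top0.png

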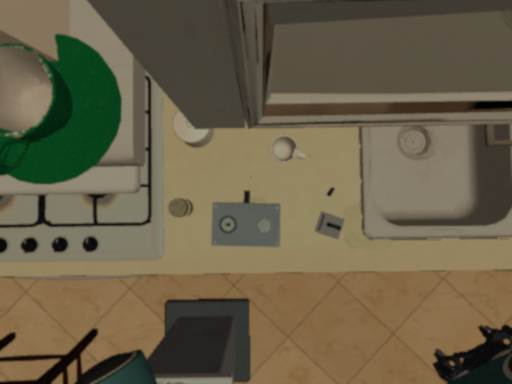

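View pics/side0.png

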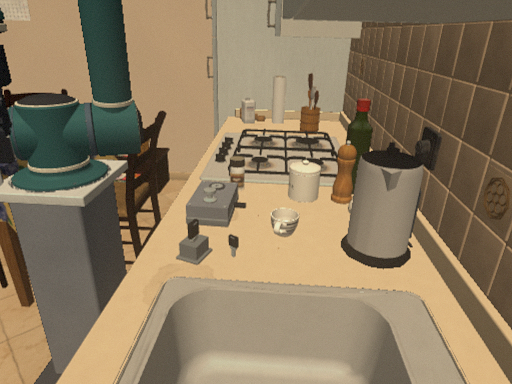

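Top view: the box is at (246,224) with round features at (228,224) and (264,226). There is a grey block with a key at (330,225), a small dark look-alike at (331,191), and a black stub on the box at (247,196). I'll enlarge to confirm.

Run:
```python
import cv2,numpy as np
a=cv2.imread("pics/top0.png")[175:260,200:360];b=cv2.imread("pics/side0.png")[170:270,160:310]
a=cv2.resize(a,(800,425),interpolation=cv2.INTER_CUBIC)
cv2.imwrite("pics/c1.png",a)
cv2.imwrite("pics/c2.png",cv2.resize(b,(800,533),interpolation=cv2.INTER_CUBIC))
```

```text
(no output)
```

View pics/c1.png

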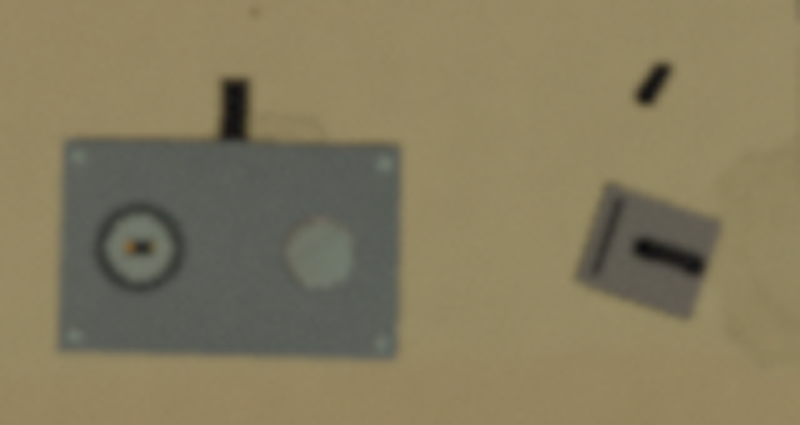

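View pics/c2.png

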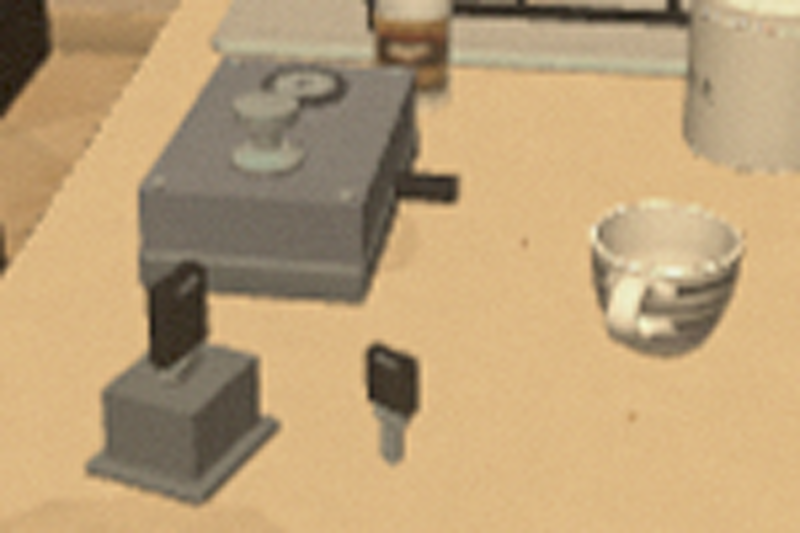

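Side and top views agree. The large key stands upright in the grey rest (top crop 670,256). The smaller key at (653,84) is the look-alike. The plunger is at crop (321,254) and the key switch at (139,248).

```bash
cat > h.py <<'E'
import numpy as np,cv2
from scipy.spatial.transform import Rotation as R
def ray(mtx,T,u,v,z):
    d=T[:3,:3]@np.linalg.solve(mtx,[u,v,1]);o=T[:3,3];return o+d*(z-o[2])/d[2]
def proj(mtx,T,p):
    q=mtx@(T[:3,:3].T@(np.asarray(p)-T[:3,3]));return q[:2]/q[2]
def toolyaw(q): # angle of tool y in world, mod pi
    y=R.from_quat(q).as_matrix()[:,1];return np.degrees(np.arctan2(y[1],y[0]))
def plan(s,target,yaw=None):
    """units along tool axes to target; yaw = wanted world angle(deg) of tool y"""
    M=R.from_quat(s["eef_rot"]).as_matrix();d=M.T@(np.asarray(target)-s["tool_pos"])/.04
    t=None
    if yaw is not None:
        t=-((yaw-toolyaw(s["eef_rot"])+90)%180-90)/6
    return d.round(3),t
E
python3 - <<'E'
from h import *
from plant import env
c=np.load("pics/top0.npz");f=lambda u,v,z:ray(c["mtx"],c["T"],(u+.5)/5-.5+200,(v+.5)/5-.5+175,z)
co=[f(66,140,.05),f(400,145,.05),f(397,357,.05),f(58,350,.05)]
for p in co:print(p.round(4))
print("ctr",np.mean(co,0),"ydir",np.degrees(np.arctan2(*( (co[0]+co[3]-co[1]-co[2])[[1,0]]))))
print("pl",f(321,254,.08),"sw",f(139,248,.054))
print("key",f(641,246,.078),f(697,266,.078),"small",f(653,84,.05))
rest=[f(610,182,.036),f(720,222,.036),f(690,320,.036),f(576,280,.036)]
for p in rest:print(p.round(4))
print(np.mean(rest,0))
s=env.get_state();print(toolyaw(s["eef_rot"]))
d=np.load("pics/side0.npz")
for n,p in dict(pl=[0,0,0]).items(): pass
for p in (f(321,254,.08),f(139,248,.054),(f(641,246,.078)+f(697,266,.078))/2):
    u=proj(d["mtx"],d["T"],p);print("side crop",((u-[160,170])*5.33).round())
E
```

```text
[ 0.5729 -0.1253  0.05  ]
[ 0.5682 -0.2826  0.05  ]
[ 0.469  -0.2794  0.05  ]
[ 0.4745 -0.1205  0.05  ]
ctr [ 0.52112141 -0.20196365  0.05      ] ydir 88.15299956752375
pl [ 0.5187998  -0.24438553  0.08      ] sw [ 0.5217656  -0.15943437  0.054     ]
key [ 0.52024358 -0.39028203  0.078     ] [ 0.51079564 -0.41553056  0.078     ] small [ 0.59506948 -0.40214127  0.05      ]
[ 0.5492 -0.3829  0.036 ]
[ 0.5294 -0.4347  0.036 ]
[ 0.4832 -0.4193  0.036 ]
[ 0.5029 -0.3657  0.036 ]
[ 0.51619599 -0.40067532  0.036     ]
-63.137858267661905
side crop [264. 100.]
side crop [302.  82.]
side crop [179. 271.]
```

Run:
```python
from h import *
from plant import env
s=env.get_state()
d,t=plan(s,[.519,-.244,.20],-1.8);print(d,d/8,np.linalg.norm(d)/8,t,t/8)
# tool axes after equal-turn: simulate with rows translating first
```

```text
[ 8.819 -5.565  1.322] [ 1.102375 -0.695625  0.16525 ] 1.3139377244565287 -10.222976377943652 -1.2778720472429566
```

>>> send_rows(
  plan=[
    [[0.97,-0.6,0.15],0,-1],
    [[0.97,-0.6,0.15],0,-1],
    [[0.97,-0.6,0.15],0,-1],
    [[0.97,-0.6,0.15],0,-1],
    [[0.97,-0.6,0.15],0,-1],
    [[0.97,-0.6,0.15],0,-1],
    [[0.97,-0.6,0.15],0,-1],
    [[0.97,-0.6,0.15],0,-1],
  ],
  force=40,
)

```text
time: 0.9
tool_pos: [0.4957, -0.2889, 0.2049]
eef_rot: [0.973, 0.232, -0.0, -0.0]
wrist_force: [0.9, -0.7, -0.6]
opening: 0.002
grasp_force: 0.0
```

>>> send_rows(
  plan=[
    [[0,0,0],-1,-1],
    [[0,0,0],-1,-1],
    [[0,0,0],-1,-1],
    [[0,0,0],-1,-1],
    [[0,0,0],-1,-1],
    [[0,0,0],-1,-1],
    [[0,0,0],-1,-1],
    [[0,0,0],-0.1,-1],
  ],
)

```text
time: 1.7
tool_pos: [0.495, -0.2906, 0.205]
eef_rot: [0.821, 0.571, -0.0, -0.0]
wrist_force: [-0.9, 0.4, -0.1]
opening: 0.0
grasp_force: 0.0
```

```bash
cat >> h.py <<'E'
def snap(env,n,name):
    c=env.capture(n);cv2.imwrite(f"pics/{name}.png",c["color"]);np.savez(f"pics/{name}.npz",mtx=c["mtx"],T=c["T"]);return c
def st(s): print(round(s["time"],2),s["tool_pos"].round(4),"yaw",round(toolyaw(s["eef_rot"]),2),"F",s["wrist_force"].round(1),"M",s["ft_torque"].round(3),"op",round(s["opening"],3),"gf",round(s["grasp_force"],1))
E
python3 - <<'E'
from h import *
from plant import env
c=snap(env,"wrist","w1")
s=env.get_state();st(s)
print(proj(c["mtx"],c["T"],[.519,-.244,.08]),proj(c["mtx"],c["T"],[.5217,-.1594,.054]),proj(c["mtx"],c["T"],[.5155,-.403,.078]))
print(plan(s,[.519,-.244,.12]))
E
```

```text
1.75 [ 0.495  -0.2906  0.2051] yaw -20.59 F [-0.4  0.3 -0.2] M [-0.016  0.032 -0.005] op 0.004 gf 0.0
[266.78638563 122.52521103] [230.04279702   9.42062898] [327.03004413 303.57266215]
(array([1.302, 0.152, 2.126]), None)
```

View pics/w1.png

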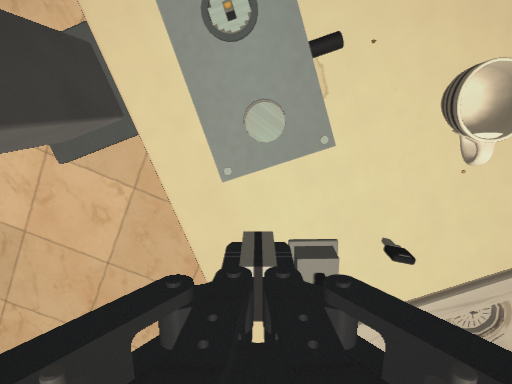

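The wrist view shows the plunger head at (264.5,121), the switch disc at (229.5,10) and the gripper shut. Predictions agree within about 1 mm. Next is the plunger press.

>>> send_rows(
  plan=[
    [[0.65,0.08,0.5],0,-1],
    [[0.65,0.07,0.5],0,-1],
    [[0,0,0.6],0,-1],
    [[0,0,0.6],0,-1],
    [[0,0,0.2],0,-1],
    [[0,0,0],0,-1],
  ],
)

```text
time: 2.35
tool_pos: [0.5186, -0.2439, 0.1084]
eef_rot: [0.822, 0.569, -0.0, -0.001]
wrist_force: [0.5, -0.8, -0.4]
opening: 0.001
grasp_force: 0.0
```

>>> send_rows(
  plan=[
    [[0,0,0.1],0,-1],
    [[0,0,0.1],0,-1],
    [[0,0,0],0,-1],
    [[0,0,0],0,-1],
  ],
)

```text
time: 2.75
tool_pos: [0.5192, -0.2443, 0.102]
eef_rot: [0.822, 0.57, 0.0, 0.0]
wrist_force: [1.2, -0.9, 1.1]
opening: 0.001
grasp_force: 0.5
```

Contact. Pressing on to the stop.

>>> send_rows(
  plan=[
    [[0,0,0.1],0,-1],
    [[0,0,0.1],0,-1],
    [[0,0,0.05],0,-1],
    [[0,0,0],0,-1],
    [[0,0,0],0,-1],
  ],
)

```text
time: 3.25
tool_pos: [0.5193, -0.2443, 0.0918]
eef_rot: [0.822, 0.57, 0.0, 0.0]
wrist_force: [-0.0, -1.4, 8.1]
opening: -0.001
grasp_force: 3.9
```

>>> send_rows(
  plan=[
    [[0,0,0.04],0,-1],
    [[0,0,0],0,-1],
    [[0,0,0],0,-1],
  ],
)

```text
time: 3.55
tool_pos: [0.5194, -0.2444, 0.0915]
eef_rot: [0.822, 0.57, 0.0, 0.001]
wrist_force: [-7.2, 2.7, 22.1]
opening: 0.001
grasp_force: 10.9
```

The force jumped to 22 N at 10.5 mm of travel, so the plunger is at its stop. Letting it up and moving to the key.

>>> send_rows(
  plan=[
    [[0,0,-0.25],0,-1],
    [[0,0,-0.5],0,-1],
    [[0,0,-0.8],0,-1],
    [[0,0,-0.8],0,-0.2],
    [[0,0,-0.35],0,-0.2],
  ],
)

```text
time: 4.05
tool_pos: [0.5195, -0.2443, 0.2004]
eef_rot: [0.822, 0.57, 0.001, 0.001]
wrist_force: [0.6, -0.2, -0.5]
opening: 0.327
grasp_force: 0.0
```

Run:
```python
from h import *
from plant import env
s=env.get_state();st(s)
print(plan(s,[.516,-.402,.20],-20.5), plan(s,[.436,-.402,.20],-20.5))
```

```text
4.05 [ 0.5195 -0.2443  0.2004] yaw -20.54 F [ 0.6 -0.2 -0.5] M [0.023 0.017 0.019] op 0.327 gf 0.0
(array([-3.723,  1.303,  0.013]), np.float64(-0.006671784903183209)) (array([-4.425, -0.57 ,  0.009]), np.float64(-0.006671784903183209))
```

>>> send_rows(
  plan=[
    [[-0.9,0.22,0],0,-0.2],
    [[-0.9,0.22,0],0,-0.2],
    [[-0.9,0.22,0],0,-0.2],
    [[-0.9,0.22,0],0,-0.2],
    [[-0.9,0.22,0],0,-0.2],
    [[-0.9,0.2,0],0,-0.2],
    [[0,0,0],0,-0.2],
  ],
)

```text
time: 4.75
tool_pos: [0.4906, -0.4678, 0.1957]
eef_rot: [0.823, 0.569, -0.0, -0.001]
wrist_force: [1.6, -0.1, -1.0]
opening: 0.397
grasp_force: 0.0
```

Run:
```python
from h import *
from plant import env
c=snap(env,"wrist","w2")
s=env.get_state();st(s)
for p in ([.516,-.402,.078],[.516,-.402,.036]):print(proj(c["mtx"],c["T"],p))
print(c["T"][:3,3])
```

```text
4.8 [ 0.491  -0.466   0.1958] yaw -20.67 F [ 0.3  0.5 -0.6] M [ 0.003 -0.019 -0.027] op 0.399 gf 0.0
[259.2614302   95.63698659]
[259.11757305  96.93693448]
[ 0.51336398 -0.40713022  0.31615224]
```

View pics/w2.png

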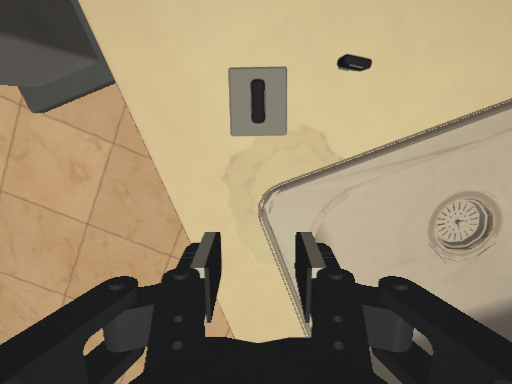

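The wrist view shows the key's bow at (258,101.5) on the rest (229–287, 67–136), well aligned with the jaws. The look-alike is at (355,63). I'll measure by segmentation.

Run:
```python
from h import *
from plant import env
c=np.load("pics/w2.npz");im=cv2.imread("pics/w2.png")
g=im[50:150,210:305].astype(int)
dark=(g.max(2)<60).astype(np.uint8);box=((g[...,2]-g[...,0])<25).astype(np.uint8)
for m,z,n in((dark,.078,"key"),(box,.036,"rest")):
    cs=max(cv2.findContours(m,0,2)[0],key=cv2.contourArea)
    (u,v),wh,a=cv2.minAreaRect(cs);pts=cv2.boxPoints(((u,v),wh,a))+[210,50]
    P=np.array([ray(c["mtx"],c["T"],*p,z) for p in pts])
    e=[P[1]-P[0],P[2]-P[1]];print(n,(u+210,v+50),wh,P.mean(0).round(4),[(np.linalg.norm(x).round(4),np.degrees(np.arctan2(x[1],x[0])).round(1)) for x in e])
s=env.get_state()
```

```text
key (257.5, 100.5) (43.0, 13.0) [ 0.5136 -0.4048  0.078 ] [(np.float64(0.0088), np.float64(-20.7)), (np.float64(0.0286), np.float64(-110.4))]
rest (257.5, 101.0) (68.0, 57.0) [ 0.5134 -0.4051  0.036 ] [(np.float64(0.0452), np.float64(-20.7)), (np.float64(0.0533), np.float64(-109.4))]
```

Run:
```python
from h import *
from plant import env
s=env.get_state();st(s)
print(plan(s,[.514,-.4042,.068],-20.7))
```

```text
4.8 [ 0.491  -0.466   0.1958] yaw -20.67 F [ 0.3  0.5 -0.6] M [ 0.003 -0.019 -0.027] op 0.399 gf 0.0
(array([ 1.645e+00, -1.000e-03,  3.197e+00]), np.float64(0.005463396605809597))
```

>>> send_rows(
  plan=[
    [[0.8,0,0.3],0,-0.2],
    [[0.8,0,0.5],0,-0.2],
    [[0.05,0,0.7],0,-0.2],
    [[0,0,0.7],0,-0.2],
    [[0,0,0.6],0,-0.2],
    [[0,0,0.4],0,-0.2],
    [[0,0,0],0,-0.2],
  ],
)

```text
time: 5.5
tool_pos: [0.5144, -0.4015, 0.0671]
eef_rot: [0.822, 0.57, -0.0, -0.002]
wrist_force: [-0.2, -0.0, 0.7]
opening: 0.402
grasp_force: 0.0
```

>>> send_rows(
  plan=[
    [[0,0,0],0,-0.7],
    [[0,0,0],0,-0.7],
    [[0,0,0],0,-0.7],
    [[0,0,0],0,-1],
    [[0,0,0],0,-1],
    [[0,0,0],0,-1],
  ],
  force=25,
)

```text
time: 6.1
tool_pos: [0.5154, -0.4031, 0.0709]
eef_rot: [0.822, 0.57, 0.0, 0.001]
wrist_force: [-0.1, 0.4, 7.4]
opening: 0.112
grasp_force: 28.3
```

Run:
```python
from h import *
from plant import env
s=env.get_state();st(s);print(R.from_quat(s["eef_rot"]).as_matrix().T@s["wrist_force"])
```

```text
6.1 [ 0.5154 -0.4031  0.0709] yaw -20.54 F [-0.1  0.4  7.4] M [0.099 0.088 0.021] op 0.112 gf 28.3
[ 0.31920018 -0.24556076 -7.38894948]
```

>>> send_rows(
  plan=[
    [[0,0,0],0,-1],
    [[0,0,-0.1],0,-1],
    [[0,0,-0.2],0,-1],
    [[0,0,-0.4],0,-1],
    [[0,0,-0.6],0,-1],
    [[0,0,-0.8],0,-1],
    [[0,0,-0.7],0,-1],
    [[0,0,0],0,-1],
  ],
  force=60,
)

```text
time: 6.9
tool_pos: [0.5161, -0.4037, 0.1879]
eef_rot: [0.822, 0.57, 0.001, 0.003]
wrist_force: [0.4, -0.3, 0.7]
opening: 0.107
grasp_force: 60.1
```

Run:
```python
from h import *
from plant import env
s=env.get_state();st(s)
print(plan(s,[.5217,-.1594,.17],-1.8));print(plan(s,[.5217,-.1594-.08,.17],-1.8))
```

```text
6.9 [ 0.5161 -0.4037  0.1879] yaw -20.54 F [ 0.4 -0.3  0.7] M [ 0.019  0.022 -0.053] op 0.107 gf 60.1
(array([ 5.769, -2.015,  0.42 ]), np.float64(-3.12367090498739))
(array([ 3.896, -1.313,  0.43 ]), np.float64(-3.12367090498739))
```

>>> send_rows(
  plan=[
    [[0.8,-0.26,0],0,-1],
    [[0.8,-0.26,0],0,-1],
    [[0.8,-0.26,0],0,-1],
    [[0.8,-0.26,0],0,-1],
    [[0.7,-0.26,0],-1,-1],
    [[0,0,0],-1,-1],
    [[0,0,0],-1,-1],
    [[0,0,0],-0.12,-1],
  ],
)

```text
time: 7.7
tool_pos: [0.5211, -0.2382, 0.1823]
eef_rot: [0.717, 0.697, 0.0, 0.0]
wrist_force: [0.5, -0.2, 0.3]
opening: 0.111
grasp_force: 59.9
```

Run:
```python
from h import *
from plant import env
c=snap(env,"wrist","w3");snap(env,"side","s3");
s=env.get_state();st(s)
print(proj(c["mtx"],c["T"],[.5217,-.1594,.054]),c["T"][:3,3])
a=cv2.imread("pics/w3.png");b=cv2.imread("pics/s3.png")[100:240,150:290]
cv2.imwrite("pics/m3.png",np.hstack([cv2.resize(a[:,130:390],(406,600)),cv2.resize(b,(394,600))]))
```

```text
7.8 [ 0.5211 -0.2385  0.182 ] yaw -1.96 F [ 0.5 -0.  -0.4] M [-0.041 -0.041 -0.005] op 0.106 gf 59.9
[255.98739353  84.07807974] [ 0.52239831 -0.17317999  0.30269142]
```

View pics/m3.png

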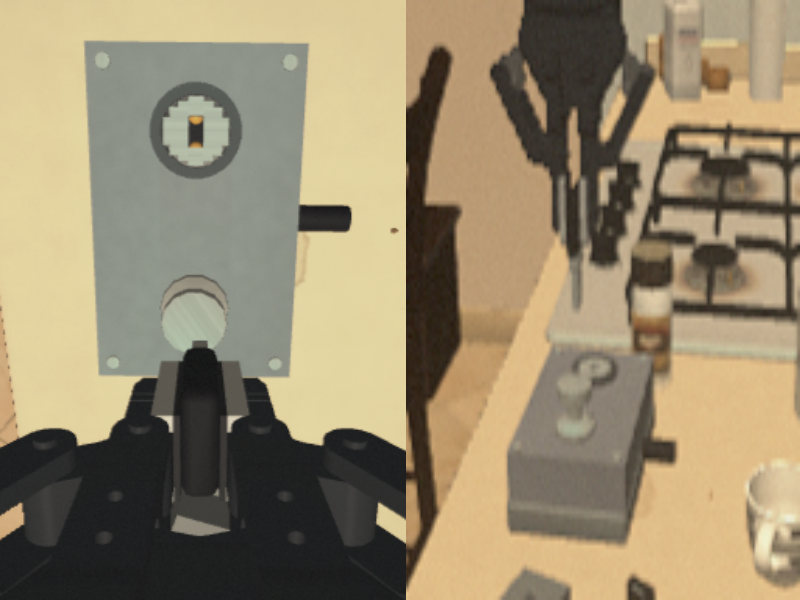

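The key is held upright. The keyway is at crop (196,131), i.e. pixel (255.5,84), matching the prediction (256,84). Next I check the key's offset along the slot.

Run:
```python
from h import *
from plant import env
c=np.load("pics/w3.npz");d=np.load("pics/s3.npz")
t=np.array([.5211,-.2385,.182])
for z in(.186,.189,.192):print(z,ray(c["mtx"],c["T"],258,316.8,z)-t)
for dy in(-.0165,-.015,-.0135,.0135,.015,.0165):print(dy,proj(c["mtx"],c["T"],t+[0,dy,.0075]),proj(c["mtx"],c["T"],t+[0,dy,-.027]))
for dy in(-.003,0,.003):print("tip side",proj(d["mtx"],d["T"],t+[0,dy,-.061]))
im=cv2.imread("pics/w3.png");print(im[300:325,256:261].mean(1).mean(1).round().astype(int).tolist())
g=im[190:340,258].mean(1).astype(int);print(g.tolist())
print(ray(c["mtx"],c["T"],255.5,83.8,.054))
s=im[60:110,235:278]; m=((s.max(2)<70)|((s[...,2].astype(int)-s[...,0])>60)).astype(np.uint8)
b=im[70:98,244:268];print(b.mean(2).astype(int)[::3].tolist())
```

```text
0.186 [-0.00091257 -0.01769546  0.004     ]
0.189 [-0.00085573 -0.01556123  0.007     ]
0.192 [-0.00079889 -0.013427    0.01      ]
-0.0165 [260.24574604 319.60614294] [259.69301116 275.78992802]
-0.015 [260.14318827 316.28980412] [259.61003516 273.04497331]
-0.0135 [260.04001479 312.95355602] [259.52666278 270.28690563]
0.0135 [258.070927   249.28054702] [257.95479445 218.28743947]
0.015 [257.95491693 245.52921071] [257.86331694 215.26124359]
0.0165 [257.83816592 241.75391531] [257.77138051 212.21986597]
tip side [210.24680077 172.33063737]
tip side [210.4730987  171.88378531]
tip side [210.69795935 171.43977135]
[45, 44, 45, 44, 44, 44, 44, 44, 44, 43, 43, 43, 42, 43, 43, 42, 41, 47, 62, 62, 63, 62, 62, 62, 62]
[172, 175, 176, 176, 174, 173, 169, 167, 168, 169, 167, 167, 168, 168, 169, 170, 171, 169, 169, 171, 171, 176, 177, 177, 175, 175, 174, 169, 80, 79, 80, 79, 51, 23, 20, 24, 25, 25, 23, 22, 19, 24, 22, 28, 23, 22, 26, 23, 23, 24, 25, 26, 25, 22, 25, 23, 28, 23, 25, 27, 28, 29, 29, 35, 36, 38, 42, 45, 46, 47, 46, 47, 45, 44, 46, 47, 47, 47, 46, 45, 45, 45, 45, 47, 47, 45, 47, 
[... 772 characters left out ...]
82], [175, 175, 175, 174, 175, 174, 119, 66, 49, 50, 49, 48, 47, 47, 47, 48, 141, 171, 175, 175, 176, 176, 175, 175], [177, 177, 178, 177, 177, 177, 121, 67, 49, 47, 48, 46, 49, 48, 48, 47, 143, 174, 178, 177, 178, 178, 178, 178], [180, 180, 178, 179, 180, 180, 121, 68, 51, 48, 48, 45, 47, 47, 49, 47, 143, 174, 179, 179, 180, 179, 180, 179], [175, 176, 175, 176, 176, 175, 119, 66, 58, 85, 95, 96, 93, 78, 58, 57, 161, 175, 176, 176, 176, 175, 175, 176], [175, 175, 174, 176, 176, 176, 158, 150, 156, 163, 166, 167, 165, 160, 154, 142, 170, 175, 175, 174, 175, 174, 174, 174], [179, 179, 178, 179, 179, 179, 179, 177, 178, 177, 177, 178, 178, 177, 178, 177, 179, 180, 179, 180, 179, 180, 180, 179]]
```

Run:
```python
from h import *
from plant import env
s=env.get_state();print(plan(s,[.5221,-.1583,.124],-1.85))
```

```text
(array([ 2.005, -0.043,  1.45 ]), np.float64(-0.018779906238416782))
```

>>> send_rows(
  plan=[
    [[0.6,-0.02,0],0,-1],
    [[0.7,-0.02,0],0,-1],
    [[0.5,0,0.2],0,-1],
    [[0.2,0,0.4],0,-1],
    [[0,0,0.5],0,-1],
    [[0,0,0.35],0,-1],
    [[0,0,0],0,-1],
    [[0,0,0],0,-1],
  ],
)

```text
time: 8.6
tool_pos: [0.522, -0.1589, 0.1237]
eef_rot: [0.719, 0.695, -0.0, -0.0]
wrist_force: [0.2, 0.6, 0.1]
opening: 0.105
grasp_force: 59.9
```

Run:
```python
from h import *
from plant import env
c=snap(env,"wrist","w4");d=snap(env,"side","s4");s=env.get_state();st(s);print(plan(s,[.5221,-.1583,.124],-1.85))
a=c["color"][150:330,190:330];b=d["color"][120:220,170:270]
t=s["tool_pos"]
print("tip side",proj(d["mtx"],d["T"],t+[0,0,-.061]),"keyway",[proj(d["mtx"],d["T"],p) for p in([.5221,-.1594,.054],[.5217,-.1594,.054])])
cv2.imwrite("pics/m4.png",np.hstack([cv2.resize(a,(400,514),interpolation=2),cv2.resize(b,(400,514),interpolation=2)]))
```

```text
8.7 [ 0.5224 -0.1589  0.1246] yaw -1.87 F [ 0.4  0.1 -0.7] M [-0.011 -0.029  0.009] op 0.11 gf 59.9
(array([ 0.015, -0.008,  0.014]), np.float64(-0.0025580213348443217))
tip side [216.91862987 181.85650294] keyway [array([216.84574364, 185.30349404]), array([216.69471249, 185.29634458])]
```

View pics/m4.png

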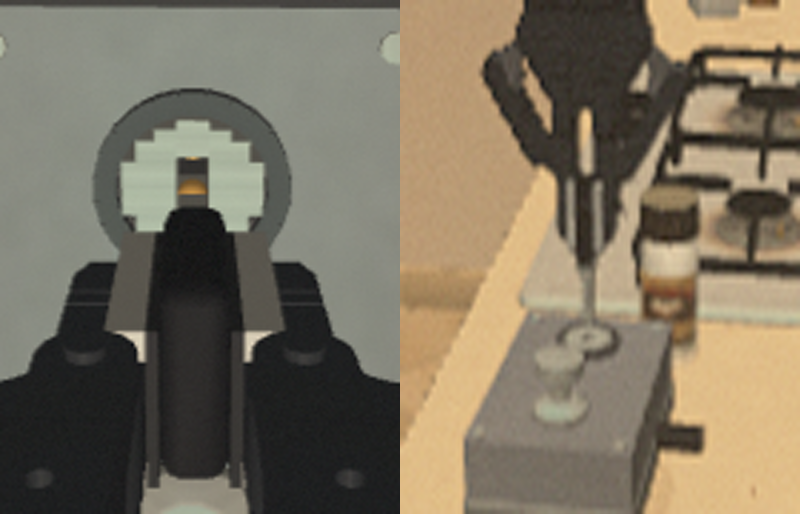

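The wrist crop shows the slot at (192,180), just ahead of the bow (194). The side crop shows the blade above the switch. Checking the lateral residuals.

Run:
```python
from h import *
c=np.load("pics/w4.npz");t=np.array([.5224,-.1589,.1246])
print(c["mtx"][0],c["T"].round(4))
for dy,dz in((-.015,.007),(.012,.007)):print("bow",proj(c["mtx"],c["T"],t+[0,dy,dz]))
for x in(.5215,.522,.5225):print(x,proj(c["mtx"],c["T"],[x,-.1594,.054]),proj(c["mtx"],c["T"],[x,-.1594+.007,.054]),proj(c["mtx"],c["T"],[x,-.1594+.023,.054]))
im=cv2.imread("pics/w4.png");
print(im[206,245:272].mean(1).astype(int).tolist());print(im[290,235:285].mean(1).astype(int).tolist());print(im[195:245,257].mean(1).astype(int).tolist())
print(im[300:330,258].mean(1).astype(int).tolist())
```

```text
[332.10997516   0.         257.68364312] [[ 9.995e-01 -3.140e-02 -8.900e-03  5.237e-01]
 [-3.260e-02 -9.652e-01 -2.594e-01 -9.390e-02]
 [-4.000e-04  2.595e-01 -9.657e-01  2.442e-01]
 [ 0.000e+00  0.000e+00  0.000e+00  1.000e+00]]
bow [261.1844523  316.60347772]
bow [258.99756353 252.96204134]
0.5215 [257.72416454 216.44394206] [257.34339371 205.36792009] [256.4463905  179.27551368]
0.522 [258.55138384 216.41848479] [258.1781585  205.34198358] [257.29893004 179.24843057]
0.5225 [259.37863967 216.39302638] [259.01296049 205.31604592] [258.15150836 179.22134623]
[165, 166, 167, 167, 166, 167, 131, 74, 50, 50, 48, 49, 49, 50, 50, 50, 48, 68, 155, 167, 167, 167, 167, 166, 167, 166, 167]
[28, 29, 29, 34, 32, 34, 52, 54, 56, 57, 38, 29, 34, 36, 37, 40, 40, 43, 42, 45, 45, 46, 45, 43, 43, 43, 42, 43, 41, 37, 37, 35, 34, 32, 27, 34, 53, 55, 54, 55, 41, 33, 37, 33, 30, 31, 33, 27, 27, 29]
[174, 173, 170, 170, 173, 173, 173, 175, 176, 175, 147, 49, 49, 48, 49, 49, 72, 77, 79, 88, 107, 124, 134, 79, 77, 76, 75, 48, 26, 24, 21, 25, 23, 18, 27, 23, 23, 25, 23, 23, 25, 19, 22, 21, 23, 22, 19, 21, 26, 24]
[42, 42, 43, 42, 42, 42, 42, 41, 41, 40, 41, 39, 41, 41, 40, 41, 40, 70, 137, 135, 136, 138, 140, 142, 141, 147, 154, 161, 164, 165]
```

>>> send_rows(
  plan=[
    [[0,0,0.1],0,-1],
    [[0,0,0.1],0,-1],
    [[0,0,0.1],0,-1],
    [[0,0,0],0,-1],
    [[0,0,0],0,-1],
  ],
)

```text
time: 9.2
tool_pos: [0.522, -0.1584, 0.1116]
eef_rot: [0.718, 0.696, -0.0, -0.0]
wrist_force: [0.9, -0.7, -0.5]
opening: 0.107
grasp_force: 59.9
```

>>> send_rows(
  plan=[
    [[0,0,0.05],0,-1],
    [[0,0,0.05],0,-1],
    [[0,0,0],0,-1],
    [[0,0,0],0,-1],
  ],
)

```text
time: 9.6
tool_pos: [0.5219, -0.158, 0.1074]
eef_rot: [0.718, 0.696, 0.0, -0.0]
wrist_force: [1.0, 4.8, -2.1]
opening: 0.108
grasp_force: 59.6
```

>>> send_rows(
  plan=[
    [[0.02,0,0],0,-1],
    [[0,0,0],0,-1],
    [[0,0,0],0,-1],
  ],
)

```text
time: 9.9
tool_pos: [0.5221, -0.1577, 0.1077]
eef_rot: [0.718, 0.696, -0.0, 0.0]
wrist_force: [0.4, 1.4, -1.0]
opening: 0.108
grasp_force: 59.7
```

>>> send_rows(
  plan=[
    [[0,0,0.06],0,-1],
    [[0,0,0],0,-1],
    [[0,0,0],0,-1],
  ],
)

```text
time: 10.2
tool_pos: [0.522, -0.1577, 0.1052]
eef_rot: [0.718, 0.696, -0.0, -0.0]
wrist_force: [1.2, 1.6, -1.6]
opening: 0.109
grasp_force: 59.8
```

>>> send_rows(
  plan=[
    [[0,0,0.05],0,-1],
    [[0,0,0.05],0,-1],
    [[0,0,0],0,-1],
    [[0,0,0],0,-1],
  ],
  force=90,
)

```text
time: 10.6
tool_pos: [0.5221, -0.1577, 0.1013]
eef_rot: [0.718, 0.696, 0.0, 0.0]
wrist_force: [1.5, 1.1, 1.5]
opening: 0.095
grasp_force: 89.3
```

>>> send_rows(
  plan=[
    [[0,0,0.05],0,-1],
    [[0,0,0.05],0,-1],
    [[0,0,0],0,-1],
    [[0,0,0],0,-1],
  ],
)

```text
time: 11.0
tool_pos: [0.5222, -0.1577, 0.0979]
eef_rot: [0.718, 0.696, 0.0, 0.0]
wrist_force: [-2.3, 3.3, 7.9]
opening: 0.1
grasp_force: 90.4
```

At the pins. Easing down with small rocking.

>>> send_rows(
  plan=[
    [[0.015,0,0.03],0,-1],
    [[-0.025,0,0.03],0,-1],
    [[0.02,0,0.03],0,-1],
    [[-0.01,0,0],0,-1],
    [[0,0,0],0,-1],
  ],
)

```text
time: 11.5
tool_pos: [0.5223, -0.1577, 0.0945]
eef_rot: [0.718, 0.696, 0.0, 0.0]
wrist_force: [-0.5, 3.3, 8.6]
opening: 0.099
grasp_force: 90.7
```

>>> send_rows(
  plan=[
    [[0.015,0,0.03],0,-1],
    [[-0.025,0,0.03],0,-1],
    [[0.02,0,0.03],0,-1],
    [[-0.01,0,0],0,-1],
    [[0,0,0],0,-1],
  ],
)

```text
time: 12.0
tool_pos: [0.5218, -0.1576, 0.0901]
eef_rot: [0.718, 0.696, -0.0, -0.0]
wrist_force: [-4.3, 2.3, 5.4]
opening: 0.098
grasp_force: 90.0
```

>>> send_rows(
  plan=[
    [[0.01,-0.01,0.03],0,-1],
    [[-0.02,0,0.03],0,-1],
    [[0.01,0,0.02],0,-1],
    [[0,0,0],0,-1],
    [[0,0,0],0,-1],
  ],
)

```text
time: 12.5
tool_pos: [0.5223, -0.1576, 0.0888]
eef_rot: [0.718, 0.696, 0.001, 0.001]
wrist_force: [-7.3, 6.9, 23.1]
opening: 0.099
grasp_force: 92.9
```

>>> send_rows(
  plan=[
    [[0.01,0,0.02],0,-1],
    [[-0.02,0,0.02],0,-1],
    [[0.01,0,0.02],0,-1],
    [[0,0,0],0,-1],
    [[0,0,0],0,-1],
  ],
)

```text
time: 13.0
tool_pos: [0.5226, -0.1576, 0.0885]
eef_rot: [0.718, 0.696, 0.001, 0.001]
wrist_force: [-17.8, 10.6, 45.7]
opening: 0.102
grasp_force: 96.2
```

The key stops hard at TCP z 0.0885, where home was expected (0.089). Easing off the press before turning.

>>> send_rows(
  plan=[
    [[0,0,-0.04],0,-1],
    [[0,-0.01,-0.03],0,-1],
    [[0,0,0],0,-1],
    [[0,0,0],0,-1],
  ],
)

```text
time: 13.4
tool_pos: [0.5221, -0.1576, 0.0889]
eef_rot: [0.718, 0.696, 0.001, 0.001]
wrist_force: [-1.4, 5.8, 17.0]
opening: 0.1
grasp_force: 91.9
```

Run:
```python
from h import *
from plant import env
s=env.get_state();st(s);print(s["joints"].round(3))
d=snap(env,"side","s5");c=snap(env,"wrist","w5")
a=c["color"][150:330,190:330];b=d["color"][120:220,170:270]
cv2.imwrite("pics/m5.png",np.hstack([cv2.resize(a,(400,514),interpolation=2),cv2.resize(b,(400,514),interpolation=2)]))
```

```text
13.4 [ 0.5221 -0.1576  0.0889] yaw -1.82 F [-1.4  5.8 17. ] M [1.153 0.391 0.01 ] op 0.1 gf 91.9
[-3.400e-01 -7.400e-02  1.907e+00  1.000e-03  1.306e+00 -3.090e-01]
```

View pics/m5.png

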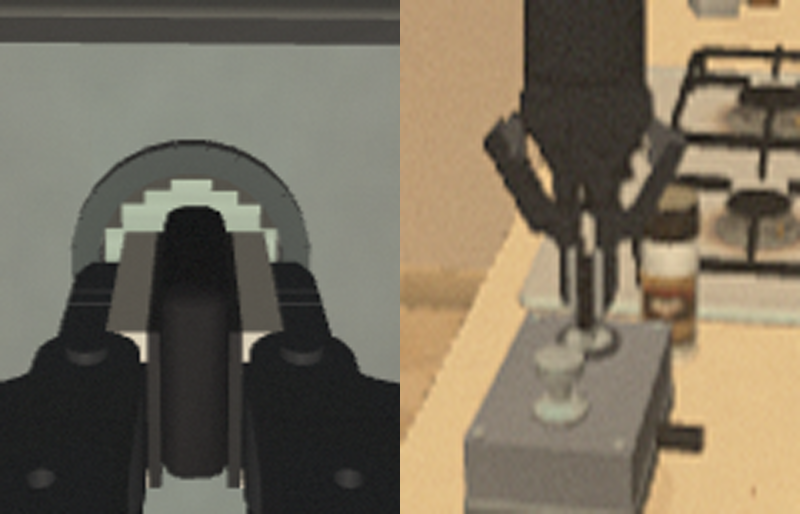

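The bow sits unchanged in the grip and its shoulder is on the mouth, so the key is fully home. Now turning clockwise.

>>> send_rows(
  plan=[
    [[0,0.004,0],0.7,-1],
    [[0,0.004,0],0.8,-1],
    [[0,0.004,0],0.8,-1],
    [[0,0.004,0],0.8,-1],
    [[0,0.004,0],0.8,-1],
    [[0,0,0],0,-1],
  ],
)

```text
time: 14.1
tool_pos: [0.5227, -0.1579, 0.0888]
eef_rot: [0.845, 0.534, 0.001, 0.001]
wrist_force: [-3.5, 4.0, 18.5]
opening: 0.098
grasp_force: 92.1
```

Run:
```python
from h import *
from plant import env
s=env.get_state();st(s);print(R.from_quat(s["eef_rot"]).as_matrix().T@s["wrist_force"],s["joints"].round(3))
```

```text
14.1 [ 0.5227 -0.1579  0.0888] yaw -25.4 F [-3.5  4.  18.5] M [0.827 0.822 0.038] op 0.098 gf 92.1
[  2.13386058  -4.89717493 -18.49142793] [-0.34  -0.072  1.905  0.     1.306  0.103]
```

>>> send_rows(
  plan=[
    [[0,0,0],0.8,-1],
    [[0,0.004,0],0.8,-1],
    [[0,0.004,0],0.8,-1],
    [[0,0.004,0],0.8,-1],
    [[0,0.004,0],0.8,-1],
    [[0,0.004,0],0.8,-1],
    [[0,0,0],0,-1],
  ],
)

```text
time: 14.8
tool_pos: [0.5231, -0.1585, 0.0888]
eef_rot: [0.952, 0.307, 0.0, 0.0]
wrist_force: [-6.9, 3.5, 19.3]
opening: 0.102
grasp_force: 92.3
```

Run:
```python
from h import *
from plant import env
s=env.get_state();st(s);print(R.from_quat(s["eef_rot"]).as_matrix().T@s["wrist_force"],s["joints"].round(3))
```

```text
14.8 [ 0.5231 -0.1585  0.0888] yaw -54.2 F [-6.9  3.5 19.3] M [0.782 1.356 0.046] op 0.102 gf 92.3
[ -3.55177842  -6.82526977 -19.32686375] [-0.341 -0.07   1.904 -0.     1.307  0.605]
```

>>> send_rows(
  plan=[
    [[0.01,-0.01,0],0.8,-1],
    [[0,0,0],0.8,-1],
    [[0,0.004,0],0.8,-1],
    [[0,0.004,0],0.8,-1],
    [[0,0.004,0],0.8,-1],
    [[0,0.004,0],0.8,-1],
    [[0,0,0],0,-1],
  ],
)

```text
time: 15.5
tool_pos: [0.5233, -0.1586, 0.0888]
eef_rot: [0.998, 0.061, 0.0, 0.0]
wrist_force: [-8.2, 3.2, 19.8]
opening: 0.104
grasp_force: 92.4
```

Run:
```python
from h import *
from plant import env
s=env.get_state();st(s);print(R.from_quat(s["eef_rot"]).as_matrix().T@s["wrist_force"],s["joints"].round(3))
```

```text
15.5 [ 0.5233 -0.1586  0.0888] yaw -83.0 F [-8.2  3.2 19.8] M [0.708 1.488 0.039] op 0.104 gf 92.4
[ -7.7372795   -4.18874026 -19.85871149] [-0.341 -0.07   1.903 -0.     1.307  1.108]
```

>>> send_rows(
  plan=[
    [[-0.01,0,0],0.8,-1],
    [[0,0,0],0.8,-1],
    [[0,0.004,0],0.8,-1],
    [[0,0,0],0,-1],
    [[0,0,0],0,-1],
  ],
)

```text
time: 16.0
tool_pos: [0.5231, -0.1589, 0.0888]
eef_rot: [0.998, -0.063, 0.001, 0.0]
wrist_force: [-5.4, 1.8, 18.7]
opening: 0.099
grasp_force: 92.2
```

Run:
```python
from h import *
from plant import env
s=env.get_state();st(s);print(s["joint_efforts"][5])
```

```text
16.0 [ 0.5231 -0.1589  0.0888] yaw -97.23 F [-5.4  1.8 18.7] M [0.44  1.052 0.121] op 0.099 gf 92.2
0.30152566730976105
```

>>> send_rows(
  plan=[
    [[0,0,0],0.5,-1],
    [[0,0,0],0.5,-1],
    [[0,0,0],0,-1],
    [[0,0,0],0,-1],
  ],
)

```text
time: 16.4
tool_pos: [0.5231, -0.159, 0.0888]
eef_rot: [0.993, -0.115, 0.001, 0.001]
wrist_force: [-5.4, 1.1, 17.3]
opening: 0.099
grasp_force: 92.1
```

Run:
```python
from h import *
from plant import env
s=env.get_state();st(s);print(s["joint_efforts"][5])
```

```text
16.4 [ 0.5231 -0.159   0.0888] yaw -103.22 F [-5.4  1.1 17.3] M [0.168 1.033 0.106] op 0.099 gf 92.1
0.23562767542898655
```

>>> send_rows(
  plan=[
    [[0,0,0],0.5,-1],
    [[0,0,0],0.4,-1],
    [[0,0,0],0,-1],
    [[0,0,0],0,-1],
  ],
)

```text
time: 16.8
tool_pos: [0.5229, -0.1591, 0.0888]
eef_rot: [0.987, -0.162, 0.001, 0.001]
wrist_force: [-5.3, 0.4, 18.5]
opening: 0.098
grasp_force: 92.3
```

Run:
```python
from h import *
from plant import env
s=env.get_state();st(s);print(s["joint_efforts"][5])
```

```text
16.8 [ 0.5229 -0.1591  0.0888] yaw -108.61 F [-5.3  0.4 18.5] M [0.024 1.323 0.306] op 0.098 gf 92.3
0.40711579844355583
```

>>> send_rows(
  plan=[
    [[0,0,0],0.4,-1],
    [[0,0,0],0,-1],
    [[0,0,0],0,-1],
  ],
)

```text
time: 17.1
tool_pos: [0.5229, -0.1591, 0.0888]
eef_rot: [0.983, -0.182, 0.001, 0.001]
wrist_force: [-8.2, 0.4, 17.8]
opening: 0.097
grasp_force: 92.4
```

Run:
```python
from h import *
from plant import env
s=env.get_state();st(s);print(s["joint_efforts"][5])
```

```text
17.1 [ 0.5229 -0.1591  0.0888] yaw -111.0 F [-8.2  0.4 17.8] M [-0.036  1.408  0.594] op 0.097 gf 92.4
0.6436308659613132
```

Torque climbs steeply (0.11, 0.31, 0.59 N m) after 109° of hand turn, so the core is at its stop. Depth is unchanged with 18 N of push. I'll hold briefly and then hand in.

>>> send_rows(
  plan=[
    [[0,0,0],0,-1],
    [[0,0,0],0,-1],
    [[0,0,0],0,-1],
    [[0,0,0],0,-1],
  ],
)

```text
time: 17.5
tool_pos: [0.5229, -0.1591, 0.0888]
eef_rot: [0.983, -0.182, 0.001, 0.001]
wrist_force: [-6.8, -0.9, 18.8]
opening: 0.101
grasp_force: 92.4
```

Run:
```python
from h import *
from plant import env
s=env.get_state();st(s)
if s["ft_torque"][2]>.25 and s["tool_pos"][2]<.0895: print(env.finish_job())
```

```text
17.5 [ 0.5229 -0.1591  0.0888] yaw -110.99 F [-6.8 -0.9 18.8] M [-0.037  1.443  0.532] op 0.101 gf 92.4
the job is handed in; nothing more can be done
None
```

The job is handed in at 17.5 s: plunger pressed to its stop and released, then the key pushed fully home and turned clockwise to the stop, still gripped there, all judged from force and position readings (no verdict came back); the push home briefly peaked at about 46 N vertical on the wrist, through the held key.

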